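# Click the depth-stop turret to the third post and seat the stop on it

## Robot

A 6-joint arm with a two-finger parallel gripper is mounted at the origin on the work surface. World frame = base frame: x ahead of the robot, y to its left, z up, the work surface at z = 0. Lengths are in m, angles in rad, forces in N, time in s.
With the tool pointing down it reaches from about 0.275 to 0.75 m from the base axis. Payload 10.2 kg.
Tool frame: the origin (TCP) lies at the very end of the fingers, on their centre line; the grasp point (between the pads) lies ctrl.grip_depth behind it (ctrl.grip_depth is the distance from the TCP to the grasp point, in m); z points along the fingers, y is the line along which they close (so a half turn about z gives the same grasp; the last joint's range is limited). The gripper opens to 88 mm and grips with 3 to 60 N. Pads are 18 mm wide; open, the fingers measure 123 mm over their backs; the gripper's body (75 mm by 187 mm) begins 45 mm behind the grasp point.
Start: joints at [0.922, 0.313, 1.498, -0, 1.331, -0.223], TCP at [0.217, 0.478, 0.239] pointing down, gripper open.
Joint ranges: [-2.94, 2.94], [-0.97, 2.17], [0.19, 2.56], [-1.23, 4.37], [0.02, 3.11], [-2.88, 2.88]. Speed limits (rad/s): [2.39, 2.39, 3.01, 3.14, 3.14, 3.14].

## Interface

Orientations are given as [roll, pitch, yaw] about the fixed x, y, z axes, in that order (R = Rz(yaw) Ry(pitch) Rx(roll)).
In Python, from rig import ctrl, optics gives the robot as it stands.
- The arm moves only by the tool jog_arm, never from a script. Its argument "steps" is a list of rows, each a list of 3 entries, a list of its own where there are three numbers: the turn, a rotation vector about the world's x, y, z scaled (see below), then the shift along the world's x, y, z scaled (see below), then the opening, from -1 (shut) to 1 (fully open). A call has 1 to 20 rows; each row is the pose to reach, as a shift and turn from the pose commanded when the call began, turning the shorter way round; what a row does not reach only later rows make up. The controller multiplies each number of a shift by 200 mm and each number of a turn by 360 degrees. A row lasts 1/10 s, in which the tool goes at most 50 mm and 8.59 degrees, less where a joint would pass 70% of its speed; a pose out of reach is approached as far as the arm can. A call with a number of a shift or a turn outside -1 to 1 is refused whole. A call with a gripper value outside its range is refused whole. The fingers move at their own pace and stop on an object; "squeeze" is the grip in N (left out, the last holds). Time passes only in rows, so rows that repeat a pose let the fingers close. It gives the time, the measured TCP pose, the force, the opening and the grip force at its end, in the units of the state.
- ctrl.get_obs(): the state, without advancing time (a new reading comes with each control period).
- optics.camera(name): name is "scene" or "top" or "wrist"; returns the picture (480x640x3 uint8, red, green, blue); there is no depth.
- optics.calibration(name): a dict with "vfov" (degrees; the focal length in pixels is half the picture's height over the tangent of half this angle, whatever the lens; pixels are square), "cx", "cy" (the principal point, pixels), "origin" and "attitude" of the camera in the world. Camera axes: x right, y up, looking along -z (the intrinsics and any distortion apply to the point x, -y, -z); pixel columns grow to the right and rows downward; lengths in m; the calibration is good to about 2 mm. A picture is of the moment at which its call begins: read the wrist's pose just before it. calibration takes no time and is no camera call; for the wrist camera it gives the pose at the moment of the call.
- ctrl.sign_off(): hands the job in; it is judged then, once.
The state is a dict: "time_s": time; "joint_pos": joint angles; "qd": joint speeds; "tau": joint torques, N m; "tcp_pos": TCP position; "eef_rot": TCP orientation; "wrist_force": force on the tool from outside, world axes, zero at the start; "torque": the same for the moment, N m; "width": finger opening in m; "gripper_force": force on a finger pad.
Only numpy, scipy, OpenCV 4.12 (cv2) and the standard library are available. Lean on these libraries where they do the work, as an engineer would, in place of code of your own. Each camera call takes 0.05 s, during which the arm holds its last target. There are 200 camera calls.

## Task

On the drilling jig, turn the stop turret by its bar handle, click by click, until the third-lowest of its six posts has clicked in under the foot of the sliding head. Then push the head down by its pad until the foot sits on that post, press it home with about 10 N (firm, but do not ram it; 20 N on the post is too much), and let go. Pinch the handle lightly, with some 20 N, never over 40 N a finger, and leave everything else where it is.

Things in the scene. Friction and masses are not known exactly. Their poses are not given: they have to be found in the camera images.
- jig: the fixed jig: plywood board 280 (its x) by 400 (its y), 18 thick, origin at the centre of its underside on the bench, z up. On it, 65 to -y of the centre, stands the stop turret on a vertical axis; 65 to +y the guide column with the sliding head.
- turret: six-position stop turret; turns both ways without end about its vertical axis. Origin on the axis at bench level; x points along the bar handle towards the third-lowest post, z up. At 37 to 47 above the bench a disc 102 across; on it, 40 from the axis, 60 degrees apart, six steel posts 14 in diameter, tops 50, 56, 62, 68, 74, 80 above the bench, rising counter-clockwise seen from above.
- disc (a point): centre of the turret disc's top face, 47 above the bench, on the axis. Under it a spring detent: a rest every 60 degrees, with one post exactly under the foot. Leaving a rest takes about 0.15 N m, falling to nothing half-way (30 degrees); beyond, it pulls itself into the next. It starts two to four clicks from the right rest; either way round will do.
- handle (a point): centre of the turret's bar handle, on the axis, 150 above the bench, axes as turret. Plastic bar, 64 long (x), 16 thick (y), 30 tall (135 to 165 above the bench), on a stem 14 in diameter; pinch it across the 16 from above. The head's bracket passes below it, its adjusting nut at most 124 above the bench. One click per grip spares the wrist; 20 N of grip is plenty.
- third_post (a point): centre of the top face of the third-lowest post (62 above the bench, 14 diameter); it turns with the turret
- head: sliding head: green block 36x36x64 on the guide column, with a steel bracket 16 wide, 10 thick reaching to the turret. Origin on the column's axis, at bench level when fully up; axes as jig. Slides down up to 52 and stays where it is left; starts 1 to 5 down. Moving it takes 1 to 4 N (friction 6 N less its weight), so of a 10 N push 6 to 9 N reach the post. The stop itself is stiff.
- push_pad (a point): centre of the top face of the head's black push pad, 34 diameter, 160 above the bench when the head is fully up; goes down with it. Push here from above, for example with shut fingertips.
- bracket_end (a point): centre of the underside of the bracket's end, exactly over the circle of posts, 112 above the bench when the head is fully up. Here the foot sticks out downwards: a round-ended steel pin, 12 in diameter, screwed 4 to 20 out, differently each time and not measured, and tight in its thread: how far down it meets the post can only be felt (on the third-lowest post the head is 30 to 46 down).
- tin: bystander, flat dark steel tin, 60 across, 55 tall, on the jig's board; leave it
- offcut: bystander, light wood offcut 50x100x22, on the jig's board; leave it
- spare_post: bystander, loose spare steel post, 14 diameter, 35 tall, standing upright, on the jig's board; leave it
- pencil: bystander, flat carpenter's pencil 120x12x8, on the jig's board; leave it
- hammer: bystander, hammer lying on the bench; leave it
- driver: bystander, screwdriver lying on the bench; leave it
- glue: bystander, white bottle, 60 diameter, 160 tall; leave it

How it is judged:
By the outcome, as a careful person would: the job done as asked, in the order asked, and still so for the second after the job is handed in, with the robot touching nothing.
It also fails if it takes over 72 s, if anything falls off the work surface, if the arm or the gripper's body presses on something with over 40 N, if the wrist force passes 120 N, or if a joint passes its speed limit or range.

## Working session

There is one attempt and no reset: what is moved stays moved. The work goes in short steps, Python scripts to look and compute and a tool call to move; the robot and the scene stay as the last step left them, time stands still between calls to the robot, and variables do not carry over. Pictures are saved under pics/ and viewed, at most 10 in all, crops included, and the job is handed in when it is done.

Besides the shell and the picture viewer there is one more tool, called after "Request:" by a JSON object that holds its "name" and its "arguments". jog_arm: Moves the arm, as the interface text tells. Its arguments: {"type":"object","properties":{"steps":{"type":"array","items":{"type":"array"}},"squeeze":{"type":"number"}},"required":["steps"]}

```bash
mkdir -p pics; python3 - <<'E'
from rig import ctrl, optics
import cv2
for n in ("scene","top"):
    c=optics.calibration(n); print(n,c)
    cv2.imwrite(f"pics/{n}0.png",optics.camera(n)[:,:,::-1])
print(ctrl.get_obs(), ctrl.grip_depth)
E
```

```text
scene {'vfov': 50.554483601041255, 'cx': 332.77593106160066, 'cy': 230.53756181812867, 'origin': array([ 1.19137987, -0.38771485,  1.06396532]), 'attitude': array([0.69507428, 0.00571318, 0.97652946])}
top {'vfov': 49.14945233598294, 'cx': 324.40065336908333, 'cy': 239.1032226269932, 'origin': array([0.37976744, 0.02174279, 1.43961383]), 'attitude': array([ 0.12531037,  0.00264799, -1.56203118])}
{'time_s': 0.1, 'joint_pos': array([ 9.21592006e-01,  3.13367744e-01,  1.49831704e+00, -2.67843038e-05,
        1.33100403e+00, -2.23390355e-01]), 'qd': array([-0.00039648, -0.00060747, -0.00192301, -0.00109838,  0.00118694,
        0.00060242]), 'tau': array([ 2.33012084e-03, -4.02811718e+01, -2.52645206e+01,  6.95180940e-02,
        3.43104999e-02, -9.39954452e-05]), 'tcp_pos': array([0.21674094, 0.47794307, 0.23824835]), 'eef_rot': array([-3.14051797e+00, -2.17474815e-04,  2.71578495e+00]), 'wrist_force': array([-0.22389761,  0.07037108,  0.91198127]), 'torque': array([0.00925072, 0.03472739, 0.00809838]), 'gripper_force': 0.0, 'width': 0.08836051287495503} 0.0187
```

View pics/scene0.png

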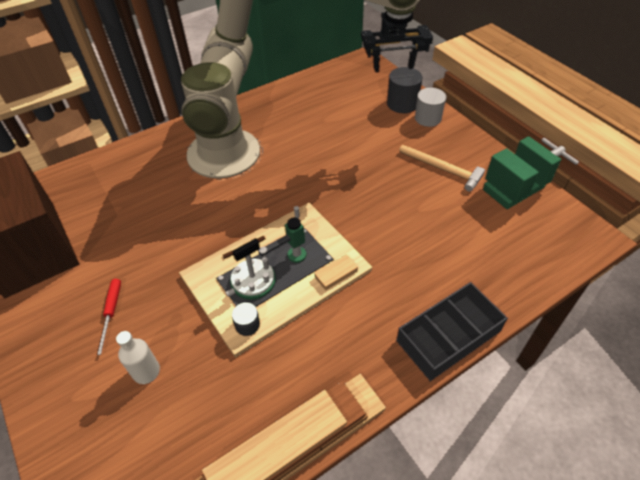

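View pics/top0.png

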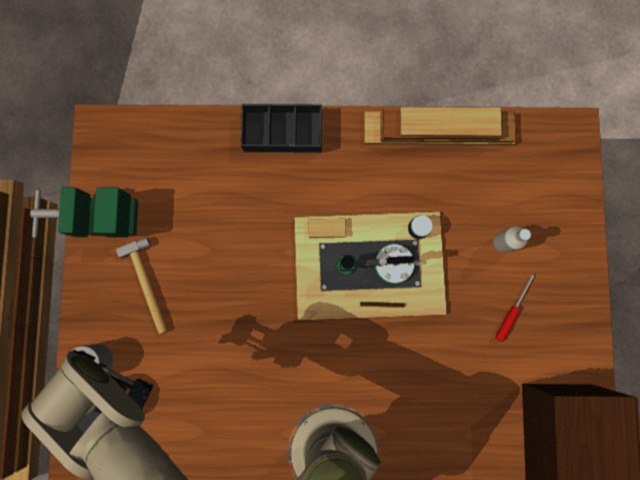

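The scene view shows the jig at about (275,275), with the turret disc at (252,278) and the head at (296,240). In the top view the board's corners are near (294,217), (440,212), (445,314) and (298,320), with the turret at (396,263) and the pad at (347,263).

```bash
cat > h.py <<'E'
import numpy as np, cv2
from scipy.spatial.transform import Rotation as Rn
from rig import ctrl, optics
def cal(n):
    c=optics.calibration(n); return c,Rn.from_euler('xyz',c['attitude']).as_matrix(),240/np.tan(np.radians(c['vfov']/2))
def ray(k,u,v,z):
    c,R,f=k; d=R@np.array([(u-c['cx'])/f,-(v-c['cy'])/f,-1]); o=np.array(c['origin']); return o+d*(z-o[2])/d[2]
def proj(k,p):
    c,R,f=k; q=R.T@(np.array(p)-c['origin']); return np.array([c['cx']-f*q[0]/q[2], c['cy']+f*q[1]/q[2]])
E
python3 - <<'E'
from h import *
k=cal('top')
for u,v in [(294,217),(440,212),(445,314),(298,320)]: print(ray(k,u,v,.018).round(4))
print('disc',ray(k,396,263,.047).round(4),'handle',ray(k,402,260,.165),'pad',ray(k,347,263,.157).round(4))
t=cv2.imread('pics/top0.png')[200:330,285:455]; s=cv2.imread('pics/scene0.png')[195:360,170:380]
cv2.imwrite('pics/c1.png',cv2.resize(t,None,fx=4.6,fy=4.6,interpolation=cv2.INTER_CUBIC))
cv2.imwrite('pics/c2.png',cv2.resize(s,None,fx=3.6,fy=3.6,interpolation=cv2.INTER_CUBIC))
E
```

```text
[0.6193 0.1111 0.018 ]
[ 0.6365 -0.2897  0.018 ]
[ 0.3592 -0.2979  0.018 ]
[0.3398 0.0959 0.018 ]
disc [ 0.4927 -0.1639  0.047 ] handle [ 0.49061111 -0.16285033  0.165     ] pad [ 0.4828 -0.0293  0.157 ]
```

View pics/c1.png

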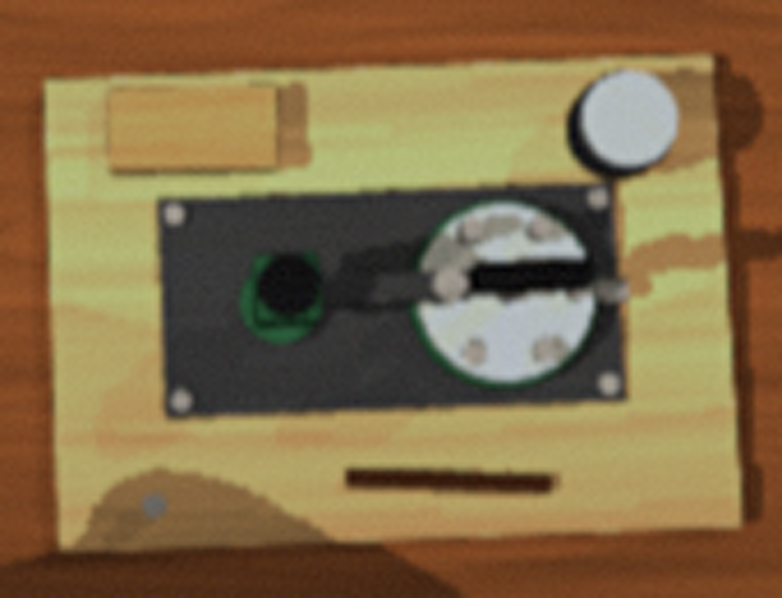

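View pics/c2.png

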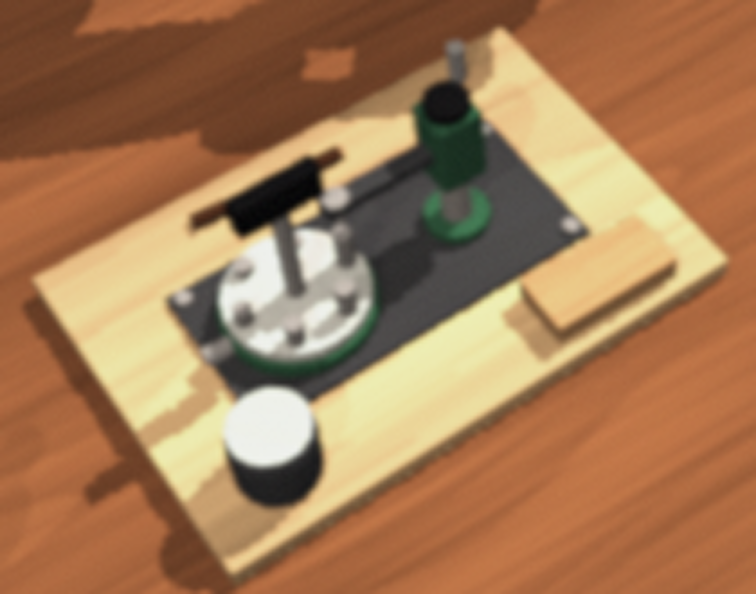

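The crops show the bar along the jig's y, with a tall post next to the foot at (345,235) in c2. The highest post is probably under the foot, three clicks off. I'll move above the turret and check from close by.

Request:
{"name": "jog_arm", "arguments": {"steps": [[[0,0,-0.06],[0.4,-1,0.3],1],[[0,0,-0.06],[0.4,-1,0.3],1],[[0,0,-0.06],[0.4,-1,0.3],1],[[0,0,-0.06],[0.4,-1,0.3],1],[[0,0,-0.06],[0.4,-1,0.3],1],[[0,0,-0.06],[0.4,-1,0.3],1]]}}

```text
time_s: 0.7
tcp_pos: [0.2979, 0.2764, 0.2995]
eef_rot: [3.14, 0.001, 2.335]
wrist_force: [1.2, 0.2, 1.0]
width: 0.0881
gripper_force: 0.0
```

Request:
{"name": "jog_arm", "arguments": {"steps": [[[0,0,-0.06],[0.4,-1,0.1],0.5],[[0,0,-0.06],[0.4,-1,0.1],0.5],[[0,0,-0.06],[0.4,-1,0.1],0.5],[[0,0,-0.06],[0.4,-1,0.1],0.5],[[0,0,-0.06],[0.4,-1,0.1],0.5],[[0,0,-0.06],[0.4,-1,0.1],0.5]]}}

```text
time_s: 1.3
tcp_pos: [0.3775, 0.0771, 0.3183]
eef_rot: [-3.141, -0.0, 1.959]
wrist_force: [0.3, 0.8, 0.1]
width: 0.0663
gripper_force: 0.0
```

Request:
{"name": "jog_arm", "arguments": {"steps": [[[0,0,-0.055],[0.4,-1,0],0],[[0,0,-0.055],[0.4,-1,0],0],[[0,0,-0.055],[0.4,-1,0],0],[[0,0,-0.055],[0.4,-1,0],0],[[0,0,-0.055],[0.4,-1,0],0],[[0,0,-0.055],[0.4,-1,0],0],[[0,0,-0.055],[0.4,-1,0],0]]}}

```text
time_s: 2.0
tcp_pos: [0.4568, -0.12, 0.3185]
eef_rot: [-3.141, -0.001, 1.618]
wrist_force: [0.1, 0.0, -0.3]
width: 0.0443
gripper_force: 0.0
```

```bash
python3 - <<'E'
from h import *
print(ctrl.get_obs()); print(optics.calibration('wrist'))
cv2.imwrite("pics/w1.png",optics.camera('wrist')[:,:,::-1])
k=cal('wrist')
for n,p in dict(t=(.4917,-.1598,.165),d=(.4917,-.1598,.047),pad=(.4857,-.03,.157)).items(): print(n,proj(k,p))
E
```

```text
{'time_s': 2.0, 'joint_pos': array([-5.05842909e-01,  1.47572211e-01,  1.49913312e+00,  4.66705707e-04,
        1.49569110e+00, -5.52966859e-01]), 'qd': array([ 0.00944675, -0.01881454,  0.00604867, -0.00059333, -0.0014865 ,
       -0.00723022]), 'tau': array([-1.21360056e+00, -3.21441972e+01, -2.65377510e+01,  1.78655604e-02,
        1.07988878e-02, -1.30751525e-02]), 'tcp_pos': array([ 0.45681798, -0.11995602,  0.31852314]), 'eef_rot': array([-3.14115307e+00, -8.18166149e-04,  1.61788489e+00]), 'wrist_force': array([ 0.12492597,  0.00550426, -0.28500015]), 'torque': array([-0.06277833,  0.08993447,  0.00044501]), 'gripper_force': 0.0, 'width': 0.04433909633235331}
{'vfov': 70.9811404588062, 'cx': 317.7925506969791, 'cy': 238.35283439852944, 'origin': array([ 0.45251448, -0.03599135,  0.46391663]), 'attitude': array([-0.32782266,  0.00070378,  0.04810806])}
t [352.49636046 261.85817674]
d [343.61379282 226.42325918]
pad [356.9814466 118.5933666]
```

View pics/w1.png

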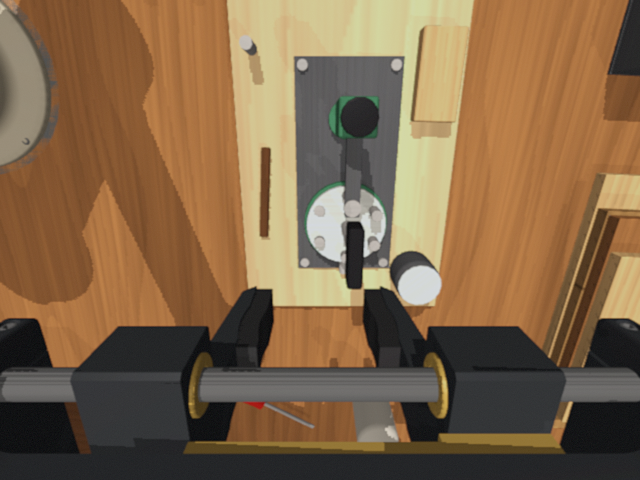

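In the wrist view the bar's top is at about (354,255), the pad at (360,117) and the disc at (346,224), as predicted. I'll measure the bar and the pad by mask and zoom in on the posts.

```bash
python3 - <<'E'
from h import *
im=cv2.imread('pics/w1.png'); k=cal('wrist')
g=im.max(2)
for n,(x0,y0,x1,y1),z in (('bar',(335,212,375,292),.165),('pad',(335,92,385,142),.157)):
    m=(g[y0:y1,x0:x1]<35).astype(np.uint8)
    nn,l,st,ce=cv2.connectedComponentsWithStats(m); i=1+st[1:,4].argmax()
    c=max(cv2.findContours((l==i).astype(np.uint8),0,2)[0],key=cv2.contourArea)+[x0,y0]
    r=cv2.minAreaRect(c); print(n,st[i]+[x0,y0,0,0,0],r,ray(k,*r[0],z))
cv2.imwrite('pics/c3.png',cv2.resize(im[90:300,290:410],None,fx=2.8*1.0,fy=2.8,interpolation=cv2.INTER_CUBIC))
# expected third/others post tops for 3-clicks hypothesis
for j in range(6):
    a=np.radians(92.6+60*(j+1)); h=.05+.006*j
    b=(.4917+.04*np.cos(a),-.1598+.04*np.sin(a)); print(j+1,proj(k,(*b,.047)).round(),proj(k,(*b,h)).round())
E
```

```text
bar [346 222  18  65 328] ((354.1078186035156, 254.0502471923828), (16.33577537536621, 64.24988555908203), 1.7899105548858643) [ 0.49257612 -0.15168662  0.165     ]
pad [352 134   2   2   2] ((352.5, 134.5), (1.4142135381698608, 0.0), -135.0) [ 0.48292098 -0.0432253   0.157     ]
1 [317. 211.] [317. 212.]
2 [317. 241.] [317. 243.]
3 [343. 255.] [344. 259.]
4 [370. 241.] [372. 247.]
5 [371. 211.] [375. 217.]
6 [345. 196.] [347. 202.]
```

View pics/c3.png

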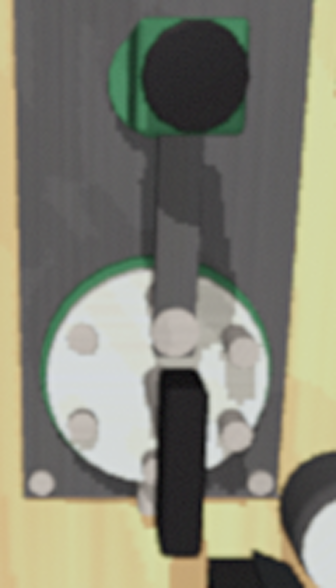

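The posts fit: flattest at upper left (319,211), tall ones at right (375,216), and the third diametrically opposite the foot. So it is three clicks off. The axis is at about (0.495, -0.157) and the pad at about (0.4885, -0.028). Next I lower over the bar and pinch.

Request:
{"name": "jog_arm", "arguments": {"steps": [[[0,0,0],[0.19,-0.175,0],0],[[0,0,0],[0.19,-0.175,0],0],[[0,0,0],[0.19,-0.175,-0.2],0],[[0,0,0],[0.19,-0.175,-0.4],0],[[0,0,0],[0.19,-0.175,-0.6],0],[[0,0,0],[0.19,-0.175,-0.7],0],[[0,0,0],[0.19,-0.175,-0.8],0],[[0,0,0],[0.19,-0.175,-0.86],0],[[0,0,0],[0.19,-0.175,-0.91],0],[[0,0,0],[0.19,-0.175,-0.91],0],[[0,0,0],[0.19,-0.175,-0.91],0]], "squeeze": 15}}

```text
time_s: 3.15
tcp_pos: [0.4952, -0.1568, 0.1375]
eef_rot: [3.141, 0.001, 1.617]
wrist_force: [-0.1, 0.4, -0.6]
width: 0.0439
gripper_force: 0.0
```

Request:
{"name": "jog_arm", "arguments": {"steps": [[[0,0,0],[0,0,0],-0.3],[[0,0,0],[0,0,0],-0.5],[[0,0,0],[0,0,0],-0.6],[[0,0,0],[0,0,0],-1],[[0,0,0],[0,0,0],-1],[[0,0,0],[0,0,0],-1],[[0,0,0],[0,0,0],-1],[[0,0,0],[0,0,0],-1],[[0,0,0],[0,0,0],-1]], "squeeze": 20}}

```text
time_s: 4.05
tcp_pos: [0.4948, -0.157, 0.1369]
eef_rot: [-3.141, 0.0, 1.616]
wrist_force: [-4.3, -0.1, 6.3]
width: 0.0157
gripper_force: 20.0
```

Request:
{"name": "jog_arm", "arguments": {"steps": [[[0,0,-0.012],[0,0,0],-1],[[0,0,-0.024],[0,0,0],-1],[[0,0,-0.036],[0,0,0],-1],[[0,0,-0.048],[0,0,0],-1],[[0,0,-0.06],[0,0,0],-1],[[0,0,-0.072],[0,0,0],-1]]}}

```text
time_s: 4.65
tcp_pos: [0.4953, -0.157, 0.1369]
eef_rot: [3.14, 0.0, 1.161]
wrist_force: [-0.6, -0.6, 3.7]
width: 0.0158
gripper_force: 20.0
```

Request:
{"name": "jog_arm", "arguments": {"steps": [[[0,0,-0.012],[0,0,0],-1],[[0,0,-0.024],[0,0,0],-1],[[0,0,-0.036],[0,0,0],-1],[[0,0,-0.048],[0,0,0],-1],[[0,0,-0.06],[0,0,0],-1],[[0,0,-0.072],[0,0,0],-1],[[0,0,-0.084],[0,0,0],-1],[[0,0,-0.0945],[0,0,0],-1],[[0,0,-0.0945],[0,0,0],-1],[[0,0,-0.0945],[0,0,0],-1],[[0,0,-0.0945],[0,0,0],-0.4],[[0,0,-0.0945],[0,0,0],-0.4],[[0,0,-0.0945],[0,0,0],-0.4],[[0,0,-0.0945],[0,0,0],-0.4],[[0,0,-0.0945],[0,0,0],-0.4]]}}

```text
time_s: 6.15
tcp_pos: [0.4948, -0.1568, 0.1367]
eef_rot: [-3.141, 0.0, 0.57]
wrist_force: [-0.1, -0.2, -0.4]
width: 0.0267
gripper_force: 0.0
```

```bash
python3 - <<'E'
from h import *
o=ctrl.get_obs();print(o['joint_pos'],o['eef_rot'],o['width'])
im=np.hstack([cv2.resize(optics.camera('wrist')[:,:,::-1][150:450,180:500],(400,375)),cv2.resize(optics.camera('scene')[195:360,170:380,::-1],(400,375))])
cv2.imwrite("pics/w2.png",im)
E
```

```text
[-5.32875096e-01  4.04452304e-01  1.65260806e+00  7.39443604e-05
  1.08473326e+00  4.67593426e-01] [-3.14138379e+00  3.22291035e-05  5.70293259e-01] 0.026714215524864516
```

View pics/w2.png

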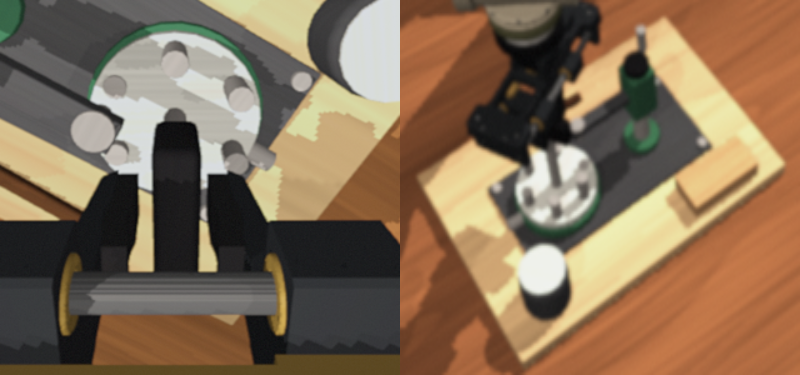

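The turret has clicked once and the bar sits centred between the open fingers. Second click.

Request:
{"name": "jog_arm", "arguments": {"steps": [[[0,0,0],[0,0,0],-1],[[0,0,0],[0,0,0],-1],[[0,0,0],[0,0,0],-1],[[0,0,0],[0,0,0],-1],[[0,0,0],[0,0,0],-1],[[0,0,-0.012],[0,0,0],-1],[[0,0,-0.024],[0,0,0],-1],[[0,0,-0.036],[0,0,0],-1],[[0,0,-0.048],[0,0,0],-1],[[0,0,-0.06],[0,0,0],-1],[[0,0,-0.072],[0,0,0],-1],[[0,0,-0.084],[0,0,0],-1]], "squeeze": 20}}

```text
time_s: 7.45
tcp_pos: [0.4955, -0.1581, 0.1368]
eef_rot: [3.139, -0.002, 0.039]
wrist_force: [3.8, -7.2, -4.8]
width: 0.0156
gripper_force: 20.0
```

Request:
{"name": "jog_arm", "arguments": {"steps": [[[0,0,-0.012],[0,0,0],-1],[[0,0,-0.024],[0,0,0],-1],[[0,0,-0.036],[0,0,0],-1],[[0,0,-0.048],[0,0,0],-1],[[0,0,-0.06],[0,0,0],-1],[[0,0,-0.072],[0,0,0],-1],[[0,0,-0.0825],[0,0,0],-1],[[0,0,-0.0825],[0,0,0],-1],[[0,0,-0.0825],[0,0,0],-1],[[0,0,-0.0825],[0,0,0],-0.4],[[0,0,-0.0825],[0,0,0],-0.4],[[0,0,-0.0825],[0,0,0],-0.4],[[0,0,-0.0825],[0,0,0],-0.4],[[0,0,-0.0825],[0,0,0],-0.4]]}}

```text
time_s: 8.85
tcp_pos: [0.4949, -0.1568, 0.1367]
eef_rot: [-3.142, 0.0, -0.476]
wrist_force: [0.5, -0.9, 0.1]
width: 0.0261
gripper_force: 0.0
```

Request:
{"name": "jog_arm", "arguments": {"steps": [[[0,0,0],[0,0,0],-1],[[0,0,0],[0,0,0],-1],[[0,0,0],[0,0,0],-1],[[0,0,0],[0,0,0],-1],[[0,0,0],[0,0,0],-1],[[0,0,-0.012],[0,0,0],-1],[[0,0,-0.024],[0,0,0],-1],[[0,0,-0.036],[0,0,0],-1],[[0,0,-0.048],[0,0,0],-1],[[0,0,-0.06],[0,0,0],-1],[[0,0,-0.072],[0,0,0],-1],[[0,0,-0.084],[0,0,0],-1]]}}

```text
time_s: 10.05
tcp_pos: [0.4945, -0.1577, 0.1367]
eef_rot: [3.14, -0.001, -1.007]
wrist_force: [-3.5, -5.0, 0.4]
width: 0.0157
gripper_force: 20.0
```

Request:
{"name": "jog_arm", "arguments": {"steps": [[[0,0,-0.012],[0,0,0],-1],[[0,0,-0.024],[0,0,0],-1],[[0,0,-0.036],[0,0,0],-1],[[0,0,-0.048],[0,0,0],-1],[[0,0,-0.06],[0,0,0],-1],[[0,0,-0.072],[0,0,0],-1],[[0,0,-0.0825],[0,0,0],-1],[[0,0,-0.0825],[0,0,0],-1],[[0,0,-0.0825],[0,0,0],-1],[[0,0,-0.0825],[0,0,0],-0.4],[[0,0,-0.0825],[0,0,0],-0.4],[[0,0,-0.0825],[0,0,0],0],[[0,0,-0.0825],[0,0,0],0],[[0,0,-0.0825],[0,0,0],0]]}}

```text
time_s: 11.45
tcp_pos: [0.4949, -0.1568, 0.1367]
eef_rot: [-3.142, 0.0, -1.522]
wrist_force: [-0.3, -0.3, -0.3]
width: 0.0441
gripper_force: 0.0
```

Request:
{"name": "jog_arm", "arguments": {"steps": [[[0,0,0],[0,0,0.15],0],[[0,0,0],[0,0,0.3],0],[[0,0,0],[0,0,0.6],0],[[0,0,0.02],[0,0,0.8],0],[[0,0,0.333],[-0.033,0.3,0.8],-1],[[0,0,0.333],[-0.033,0.645,0.8],-1],[[0,0,0.333],[-0.033,0.645,0.8],-1],[[0,0,0.333],[-0.033,0.645,0.8],-1],[[0,0,0.333],[-0.033,0.645,0.8],-1],[[0,0,0.333],[-0.033,0.645,0.8],-1],[[0,0,0.333],[-0.033,0.645,0.8],-1],[[0,0,0.333],[-0.033,0.645,0.8],-1],[[0,0,0.333],[-0.033,0.645,0.8],-1],[[0,0,0.333],[-0.033,0.645,0.8],-1],[[0,0,0.333],[-0.033,0.645,0.8],-1],[[0,0,0.333],[-0.033,0.645,0.8],-1],[[0,0,0.333],[-0.033,0.645,0.8],-1],[[0,0,0.333],[-0.033,0.645,0.8],-1],[[0,0,0.333],[-0.033,0.645,0.8],-1],[[0,0,0.333],[-0.033,0.645,0.8],-1]]}}

```text
time_s: 13.45
tcp_pos: [0.4883, -0.0279, 0.2967]
eef_rot: [3.142, -0.0, 0.567]
wrist_force: [-0.0, -0.9, 0.6]
width: 0.0005
gripper_force: 0.0
```

```bash
python3 - <<'E'
from h import *
o=ctrl.get_obs();print(o['joint_pos'],o['eef_rot'],o['width'])
k=cal('wrist')
w=optics.camera('wrist')[:,:,::-1]; print('pad px',proj(k,(.4885,-.028,.157)))
cv2.imwrite("pics/w3.png",np.hstack([cv2.resize(w,(480,360)),cv2.resize(optics.camera('scene')[195:360,170:380,::-1],(320,360))]))
E
```

```text
[-2.97132891e-01  1.95462142e-01  1.49770971e+00  1.41198942e-05
  1.44839460e+00  7.06445758e-01] [ 3.14158182e+00 -2.76696771e-05  5.67215954e-01] 0.0004593379851632213
pad px [318.11458602 223.84869231]
```

View pics/w3.png

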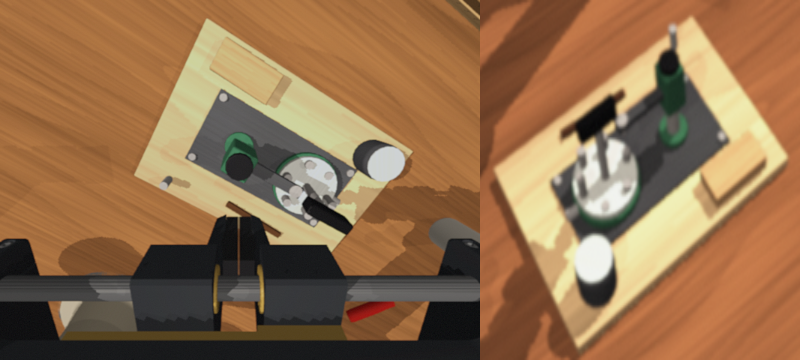

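Pad seen at about (320,220) px, as predicted, and the bar is again along jig y. Approach the pad, then push it down.

Request:
{"name": "jog_arm", "arguments": {"steps": [[[0,0,0],[0,0,-0.2],-1],[[0,0,0],[0,0,-0.4],-1],[[0,0,0],[0,0,-0.55],-1],[[0,0,0],[0,0,-0.63],-1],[[0,0,0],[0,0,-0.66],-1],[[0,0,0],[0,0,-0.67],-1],[[0,0,0],[0,0,-0.68],-1],[[0,0,0],[0,0,-0.69],-1],[[0,0,0],[0,0,-0.7],-1],[[0,0,0],[0,0,-0.71],-1],[[0,0,0],[0,0,-0.72],-1],[[0,0,0],[0,0,-0.73],-1],[[0,0,0],[0,0,-0.74],-1],[[0,0,0],[0,0,-0.75],-1]]}}

```text
time_s: 14.95
tcp_pos: [0.4884, -0.0279, 0.1467]
eef_rot: [3.141, -0.0, 0.57]
wrist_force: [0.4, 0.5, 2.8]
width: 0.0001
gripper_force: 1.3
```

Request:
{"name": "jog_arm", "arguments": {"steps": [[[0,0,0],[0,0,-0.01],-1],[[0,0,0],[0,0,-0.02],-1],[[0,0,0],[0,0,-0.03],-1],[[0,0,0],[0,0,-0.04],-1],[[0,0,0],[0,0,-0.05],-1]]}}

```text
time_s: 15.45
tcp_pos: [0.4884, -0.0279, 0.1366]
eef_rot: [3.141, -0.0, 0.57]
wrist_force: [1.7, 0.3, 3.7]
width: 0.0003
gripper_force: 1.3
```

Request:
{"name": "jog_arm", "arguments": {"steps": [[[0,0,0],[0,0,-0.01],-1],[[0,0,0],[0,0,-0.015],-1],[[0,0,0],[0,0,-0.02],-1],[[0,0,0],[0,0,-0.025],-1],[[0,0,0],[0,0,-0.03],-1]]}}

```text
time_s: 15.95
tcp_pos: [0.4883, -0.0279, 0.1307]
eef_rot: [3.141, -0.0, 0.57]
wrist_force: [2.0, -0.6, 3.2]
width: 0.0004
gripper_force: 1.3
```

Request:
{"name": "jog_arm", "arguments": {"steps": [[[0,0,0],[0,0,-0.0025],-1],[[0,0,0],[0,0,-0.005],-1]]}}

```text
time_s: 16.15
tcp_pos: [0.4883, -0.0279, 0.1297]
eef_rot: [3.142, 0.0, 0.57]
wrist_force: [1.7, -0.5, 2.9]
width: 0.0004
gripper_force: 1.3
```

Request:
{"name": "jog_arm", "arguments": {"steps": [[[0,0,0],[0,0,-0.0025],-1],[[0,0,0],[0,0,-0.004],-1],[[0,0,0],[0,0,-0.004],-1]]}}

```text
time_s: 16.45
tcp_pos: [0.4882, -0.0279, 0.1289]
eef_rot: [-3.141, 0.0, 0.57]
wrist_force: [1.8, -1.2, 2.1]
width: 0.0002
gripper_force: 1.1
```

Request:
{"name": "jog_arm", "arguments": {"steps": [[[0,0,0],[0,0,-0.0025],-1],[[0,0,0],[0,0,-0.004],-1],[[0,0,0],[0,0,-0.004],-1]]}}

```text
time_s: 16.75
tcp_pos: [0.4882, -0.0279, 0.128]
eef_rot: [-3.141, 0.0, 0.57]
wrist_force: [0.8, -1.3, 2.5]
width: 0.0005
gripper_force: 0.9
```

Request:
{"name": "jog_arm", "arguments": {"steps": [[[0,0,0],[0,0,-0.0025],-1],[[0,0,0],[0,0,-0.005],-1],[[0,0,0],[0,0,-0.005],-1]]}}

```text
time_s: 17.05
tcp_pos: [0.4882, -0.0279, 0.127]
eef_rot: [-3.141, 0.0, 0.57]
wrist_force: [1.1, -0.7, 1.6]
width: 0.0008
gripper_force: 0.7
```

Request:
{"name": "jog_arm", "arguments": {"steps": [[[0,0,0],[0,0,-0.0025],-1],[[0,0,0],[0,0,-0.005],-1],[[0,0,0],[0,0,-0.005],-1]]}}

```text
time_s: 17.35
tcp_pos: [0.4882, -0.0279, 0.126]
eef_rot: [-3.141, 0.0, 0.57]
wrist_force: [0.9, 0.4, 1.7]
width: 0.0005
gripper_force: 0.7
```

Request:
{"name": "jog_arm", "arguments": {"steps": [[[0,0,0],[0,0,-0.0025],-1],[[0,0,0],[0,0,-0.005],-1],[[0,0,0],[0,0,-0.005],-1]]}}

```text
time_s: 17.65
tcp_pos: [0.4882, -0.0278, 0.125]
eef_rot: [-3.141, 0.0, 0.57]
wrist_force: [0.9, -0.5, 1.6]
width: 0.0007
gripper_force: 0.7
```

Request:
{"name": "jog_arm", "arguments": {"steps": [[[0,0,0],[0,0,-0.0025],-1],[[0,0,0],[0,0,-0.005],-1],[[0,0,0],[0,0,-0.005],-1]]}}

```text
time_s: 17.95
tcp_pos: [0.4882, -0.0278, 0.124]
eef_rot: [-3.141, 0.0, 0.57]
wrist_force: [0.4, -0.7, 0.7]
width: 0.0002
gripper_force: 0.7
```

Request:
{"name": "jog_arm", "arguments": {"steps": [[[0,0,0],[0,0,-0.0025],-1],[[0,0,0],[0,0,-0.005],-1],[[0,0,0],[0,0,-0.005],-1]]}}

```text
time_s: 18.25
tcp_pos: [0.4882, -0.0278, 0.1231]
eef_rot: [-3.141, 0.0, 0.57]
wrist_force: [-0.4, -0.4, 2.7]
width: 0.0005
gripper_force: 1.7
```

Request:
{"name": "jog_arm", "arguments": {"steps": [[[0,0,0],[0,0,-0.0025],-1],[[0,0,0],[0,0,-0.005],-1],[[0,0,0],[0,0,-0.005],-1]]}}

```text
time_s: 18.55
tcp_pos: [0.4882, -0.0278, 0.1228]
eef_rot: [3.141, -0.0, 0.57]
wrist_force: [-3.7, 0.2, 11.3]
width: 0.0007
gripper_force: 5.4
```

Contact: the tip stopped with about 11 N. I'll hold it briefly to confirm.

Request:
{"name": "jog_arm", "arguments": {"steps": [[[0,0,0],[0,0,0],-1],[[0,0,0],[0,0,0],-1],[[0,0,0],[0,0,0],-1],[[0,0,0],[0,0,0],-1]]}}

```text
time_s: 18.95
tcp_pos: [0.4882, -0.0278, 0.1228]
eef_rot: [3.141, -0.0, 0.57]
wrist_force: [-4.4, -0.2, 11.0]
width: 0.0006
gripper_force: 5.4
```

Request:
{"name": "jog_arm", "arguments": {"steps": [[[0,0,0],[0,0,0.01],-1],[[0,0,0],[0,0,0.03],-1],[[0,0,0],[0,0,0.1],-1],[[0,0,0],[0,0,0.25],-1],[[0,0,0],[0,0,0.5],-1],[[0,0,0],[0,0,0.7],-1],[[0,0,0],[0,0,0.9],-1],[[0,0,0],[0,0,0.9],-1],[[0,0,0],[0,0,0.9],-1]]}}

```text
time_s: 19.85
tcp_pos: [0.4883, -0.0279, 0.3021]
eef_rot: [3.141, -0.0, 0.57]
wrist_force: [-0.1, -0.1, -0.9]
width: 0.0006
gripper_force: 0.0
```

```bash
python3 - <<'E'
from h import *
k=cal('wrist'); w=optics.camera('wrist')[:,:,::-1]
cv2.imwrite("pics/w4.png",np.hstack([cv2.resize(w[130:370,180:500],(480,360)),cv2.resize(optics.camera('scene')[195:360,170:380,::-1],(320,360))]))
E
```

```text
(no output)
```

View pics/w4.png

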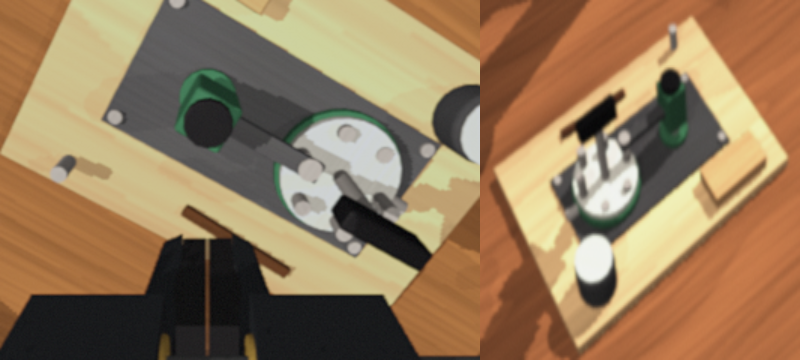

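The head is down on the post. The low posts (348,132) and (385,155) are now on the +x side and the tall ones on the -x side, as expected after three clicks. Nothing else has moved.

```bash
python3 -c "
from rig import ctrl
print(ctrl.sign_off())"
```

```text
the job is handed in; nothing more can be done
None
```

I turned the turret three clicks to put the third-lowest post under the foot, pushed the head down onto it with about 11 N, let go, and handed the job in at about 20 s of the 72 s limit; no verdict came back.

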